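# Put the paint jars back in their colour trays

### The job

Put the four loose paint jars away: each goes into the shelf tray of the colour of its cap, standing upright, cap up, flat on the tray's floor. Set the jars down gently rather than dropping them, and leave the spray can and the model car where they stand.

Things in the scene. Friction and masses are not known exactly. Their poses are not given: they have to be found in the camera images.
- jar_red: loose hobby-paint jar with a red cap (and red paint under a white paper label), a cylinder 40 mm in diameter and 60 mm tall, about 60 g, standing upright; origin at the centre of its underside, z up through the cap
- jar_yellow: loose hobby-paint jar with a yellow cap (and yellow paint under a white paper label), a cylinder 40 mm in diameter and 60 mm tall, about 60 g, standing upright; origin at the centre of its underside, z up through the cap
- jar_blue: loose hobby-paint jar with a blue cap (and blue paint under a white paper label), a cylinder 40 mm in diameter and 60 mm tall, about 60 g, standing upright; origin at the centre of its underside, z up through the cap
- jar_green: loose hobby-paint jar with a green cap (and green paint under a white paper label), a cylinder 40 mm in diameter and 60 mm tall, about 60 g, standing upright; origin at the centre of its underside, z up through the cap
- tray_red: fixed black open square shelf tray, 68 mm square outside, 60 mm inside, walls 4 mm thick, rim 16 mm above the counter, floor 4 mm thick, with a red round swatch on its floor and a red label lip 18 mm wide, 10 mm high along its -x side; yaw varies; origin at the centre of its underside (inner floor 4 mm above it), x pointing away from the lip, z up
- tray_yellow: fixed black open square shelf tray, 68 mm square outside, 60 mm inside, walls 4 mm thick, rim 16 mm above the counter, floor 4 mm thick, with a yellow round swatch on its floor and a yellow label lip 18 mm wide, 10 mm high along its -x side; yaw varies; origin at the centre of its underside (inner floor 4 mm above it), x pointing away from the lip, z up
- tray_blue: fixed black open square shelf tray, 68 mm square outside, 60 mm inside, walls 4 mm thick, rim 16 mm above the counter, floor 4 mm thick, with a blue round swatch on its floor and a blue label lip 18 mm wide, 10 mm high along its -x side; yaw varies; origin at the centre of its underside (inner floor 4 mm above it), x pointing away from the lip, z up
- tray_green: fixed black open square shelf tray, 68 mm square outside, 60 mm inside, walls 4 mm thick, rim 16 mm above the counter, floor 4 mm thick, with a green round swatch on its floor and a green label lip 18 mm wide, 10 mm high along its -x side; yaw varies; origin at the centre of its underside (inner floor 4 mm above it), x pointing away from the lip, z up
- spray_can: bystander: loose grey spray can with a white cap, 52 mm in diameter and 140 mm tall, upright at the left of the work; origin at the centre of its underside
- model_car: bystander: loose grey plastic scale-model car, 172 mm long, 74 mm wide, 48 mm high, at the far side of the work; origin at the centre of its underside, x along its length
There are look-alikes about, which are no part of the job. Leave any purple or white look-alike of the tray_yellow alone.

How it is judged:
By the outcome, as a careful person would: the job done as asked, in the order asked, and still so for the second after the job is handed in, with the robot touching nothing.
It also fails if it takes over 120 s, if anything falls off the work surface, if the arm or the gripper's body presses on something with over 40 N, if the wrist force passes 120 N, or if a joint passes its speed limit or range.

### The arm

A 6-joint arm with a two-finger parallel gripper is mounted at the origin on the work surface. World frame = base frame: x ahead of the robot, y to its left, z up, the work surface at z = 0. Lengths are in mm, angles in rad, forces in N, time in s.
With the tool pointing down it reaches from about 300 to 875 mm from the base axis. Payload 4.2 kg.
Tool frame: the origin (TCP) lies where the fingers leave the gripper's body, on its centre line; the fingertips stand 73 mm ahead of it and the grasp point (between the pads) lies r.hold_point_z ahead of it (r.hold_point_z is the distance from the TCP to the grasp point, in mm); z points along the fingers, y is the line along which they close (so a half turn about z gives the same grasp; the last joint's range is limited). The gripper opens to 85 mm and grips with 20 to 120 N. Pads are 22 mm wide; open, the fingers measure 114 mm over their backs; the gripper's body (76 mm by 85 mm) begins 54 mm behind the grasp point. The pads swing forward as they close: fully open they stand 13 mm farther back than shut.
Start: joints at [-1.24, 0.32, 1.565, -0, 1.257, -0.02], TCP at [197.599, -539.989, 303.938] pointing down, gripper open.
Joint ranges: [-3.11, 3.11], [-0.84, 2.01], [0.21, 2.61], [-1.34, 4.49], [0.05, 2.63], [-2.56, 2.56]. Speed limits (rad/s): [2.57, 2.57, 3.14, 3.14, 3.14, 3.14].

### API

Orientations are given as a 3x3 rotation matrix whose columns are the frame's x, y, z axes.
In Python, from rig import r gives the robot as it stands.
- The arm moves only by the tool servo_tool, never from a script. Its argument "targets" is a list of rows, each an object of numbers: "x", "y", "z": the shift along the tool's x, y, z in cm; "wx", "wy", "wz": the turn, a rotation vector about the tool's x, y, z in rad; "grip": the finger opening in cm, from 0 to 8.54. In form: [{"x": .., "y": .., "z": .., "wx": .., "wy": .., "wz": .., "grip": ..}, ...]. A call has exactly 5 rows; each row is the pose to reach, as a shift and turn from the pose commanded when the call began, along the tool's axes at that moment; what a row does not reach only later rows make up. A row lasts 1/10 s, in which the tool goes at most 50 mm and 8.59 degrees, less where a joint would pass 70% of its speed; a pose out of reach is approached as far as the arm can. A call with a gripper value outside its range is refused whole. The fingers move at their own pace and stop on an object; "force" is the grip in N (left out, the last holds). Time passes only in rows, so rows that repeat a pose let the fingers close, or fill a call up. It gives the time, the measured TCP pose, the force, the opening and the grip force at its end, in the units of the state.
- r.get_state(): the state, without advancing time (a new reading comes with each control period).
- r.grab_frame(name): name is "scene" or "top" or "wrist"; returns (picture, depth): 400x640x3 uint8, red, green, blue; 400x640 float32, mm along the optical axis (not along the pixel's ray), 0 where there is no reading.
- r.camera_params(name): a dict with "fx", "fy", "cx", "cy" (pixels), "pose" (4x4, takes a point from camera to world coordinates); the wrist camera has in their place "T_tool_cam" (4x4, takes a point from camera to tool coordinates, whose origin is the TCP and whose axes are the flange's). Camera axes: x right, y up, looking along -z (the intrinsics and any distortion apply to the point x, -y, -z); pixel columns grow to the right and rows downward; lengths in mm; the calibration is good to about 2 mm. The wrist camera is an equidistant fisheye: a pixel r from the principal point sees the ray r / f radians off the axis. A picture is of the moment at which its call begins: read the wrist's pose just before it. camera_params takes no time and is no camera call.
- r.hand_in(): hands the job in; it is judged then, once.
The state is a dict: "time": time; "qpos": joint angles; "dq": joint speeds; "tau": joint torques, N m; "ee_pos": TCP position; "eef_rot": TCP orientation; "wrist_force": force on the tool from outside, world axes, zero at the start; "moment": the same for the moment, N m; "gripper_width": finger opening in mm; "finger_force": force on a finger pad.
Only numpy, scipy, OpenCV 4.12 (cv2) and the standard library are available. Lean on these libraries where they do the work, as an engineer would, in place of code of your own. Each camera call takes 0.05 s, during which the arm holds its last target. There are 200 camera calls.

## Working session

There is one attempt and no reset: what is moved stays moved. The work goes in short steps, Python scripts to look and compute and a tool call to move; the robot and the scene stay as the last step left them, time stands still between calls to the robot, and variables do not carry over. Pictures are saved under pics/ and viewed, at most 14 in all, crops included, and the job is handed in when it is done.

Besides the shell and the picture viewer there is one more tool, called after "Request:" by a JSON object that holds its "name" and its "arguments", one argument or row to a line. servo_tool: Moves the arm, as the interface text tells. Its arguments: {"type":"object","properties":{"targets":{"type":"array","items":{"type":"object","properties":{"x":{"type":"number"},"y":{"type":"number"},"z":{"type":"number"},"wx":{"type":"number"},"wy":{"type":"number"},"wz":{"type":"number"},"grip":{"type":"number"}}}},"force":{"type":"number"}},"required":["targets"]}

```bash
ls; mkdir -p pics; python3 - <<'E'
from rig import r
import cv2,numpy as np
s=r.get_state();print(s['time'],s['ee_pos'],np.round(s['eef_rot'],3),r.hold_point_z,s['gripper_width'])
for n in('top','scene'):
    p,d=r.grab_frame(n);cv2.imwrite(f'pics/{n}.png',p[:,:,::-1]);np.save(f'{n}_d.npy',d);print({k:np.round(v,3).tolist() for k,v in r.camera_params(n).items()})
print(r.camera_params('wrist'))
E
```

```text
pics
0.0 [ 197.49730848 -539.66017786  303.08355169] [[ 0.939  0.344 -0.001]
 [ 0.344 -0.939  0.002]
 [ 0.    -0.002 -1.   ]] 53.900000000000006 85.55847886101135
{'fx': 519.471, 'fy': 519.471, 'cx': 315.328, 'cy': 207.249, 'pose': [[0.018, 0.998, -0.065, 405.403], [-1.0, 0.019, 0.012, -44.019], [0.013, 0.065, 0.998, 1474.725], [0.0, 0.0, 0.0, 1.0]]}
{'fx': 430.125, 'fy': 430.125, 'cx': 319.598, 'cy': 198.669, 'pose': [[-0.738, -0.495, 0.459, 1052.574], [0.675, -0.539, 0.504, 568.109], [-0.001, 0.682, 0.732, 934.339], [0.0, 0.0, 0.0, 1.0]]}
{'fx': 309.70691628693146, 'fy': 309.70691628693146, 'cx': 316.1871824733924, 'cy': 195.73235226338923, 'T_tool_cam': array([[-1.36934452e-04,  9.63878599e-01,  2.66341938e-01,
         6.78642887e+01],
       [ 9.99999778e-01,  3.05684738e-04, -5.92128139e-04,
         2.60416129e-02],
       [-6.52156307e-04,  2.66341798e-01, -9.63878427e-01,
        -7.02178441e+01],
       [ 0.00000000e+00,  0.00000000e+00,  0.00000000e+00,
         1.00000000e+00]])}
```

View pics/top.png

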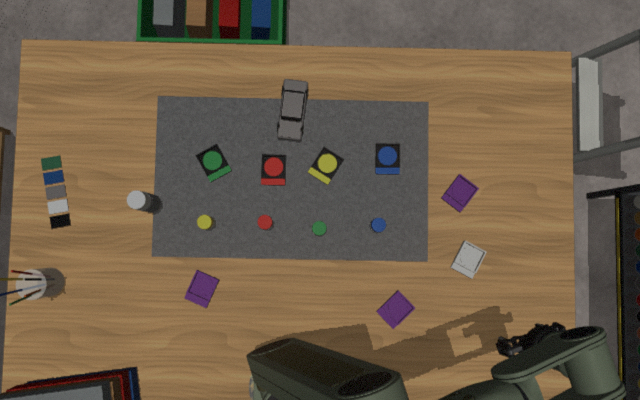

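View pics/scene.png

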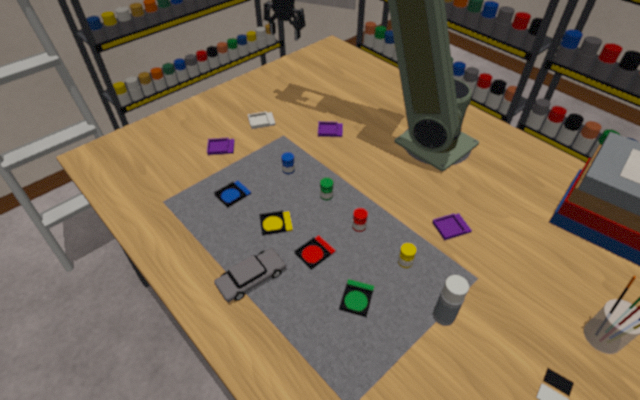

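Top view: the jars are yellow (204,222), red (265,222), green (319,228) and blue (378,226). The trays are green (213,160), red (274,167), yellow (327,163) and blue (388,156). The look-alike trays are purple at (460,193), (202,289) and (395,309), and white at (468,259). The can is at (138,201) and the car at (292,110).

```bash
cat > h.py <<'E'
import cv2,numpy as np
from rig import r
def pix2w(c,u,v,z):
    P=np.array(c['pose']);d=P[:3,:3]@np.array([(u-c['cx'])/c['fx'],-(v-c['cy'])/c['fy'],-1]);o=P[:3,3]
    return o+d*(z-o[2])/d[2]
E
python3 - <<'E'
from h import *
im=cv2.imread('pics/top.png');c=r.camera_params('top');d=np.load('top_d.npy')
hsv=cv2.cvtColor(im,cv2.COLOR_BGR2HSV)
H=dict(red=(170,10),yellow=(22,35),green=(50,85),blue=(100,125))
for k,(a,b) in H.items():
    h=hsv[...,0];m=((h>=a)|(h<=b)) if a>b else ((h>=a)&(h<=b))
    m=(m&(hsv[...,1]>130)&(hsv[...,2]>60)).astype(np.uint8);m[:,:160]=0;m[:135]=0;m[250:]=0;m[:,420:]=0
    n,l,s,ce=cv2.connectedComponentsWithStats(m)
    for i in range(1,n):
        if s[i,4]<40: continue
        u,v=ce[i];z=60 if v>205 else (4 if s[i,4]>150 and abs(s[i,2]-s[i,3])<6 else 10)
        print(k,s[i].tolist(),ce[i].round(1),z,pix2w(c,u,v,z).round(1),d[int(v),int(u)])
print(pix2w(c,138,200,140),pix2w(c,292,110,40))
cv2.imwrite('pics/crop.png',cv2.resize(im[135:245,180:420],None,fx=3.3,fy=3.3,interpolation=cv2.INTER_CUBIC))
E
```

```text
red [264, 157, 20, 20, 305] [273.1 166.4] 4 [615.7  61.3   4. ] 1477.1111
red [261, 178, 24, 7, 167] [272.6 181. ] 10 [573.2  61.5  10. ] 1470.6935
red [258, 215, 14, 15, 165] [264.5 221.7] 60 [455.8  77.3  60. ] 1413.2499
yellow [318, 153, 19, 20, 294] [327.  162.9] 4 [628.9 -91.9   4. ] 1484.3595
yellow [308, 167, 23, 17, 155] [319.  175.2] 10 [592.3 -69.6  10. ] 1472.8472
yellow [197, 215, 16, 14, 175] [204.5 221.6] 60 [453.  240.2  60. ] 1413.4974
green [203, 151, 19, 19, 264] [212.  160.1] 4 [630.4 235.5   4. ] 1475.467
green [208, 165, 22, 16, 129] [219.  172.7] 10 [593.9 213.6  10. ] 1468.8987
blue [378, 146, 19, 19, 281] [387.  155.2] 4 [ 654.3 -263.4    4. ] 1480.2897
blue [376, 167, 23, 7, 158] [387.  170.1] 10 [ 610.8 -262.9   10. ] 1480.4823
blue [371, 218, 15, 14, 157] [378.1 224.5] 60 [ 453.9 -232.5   60. ] 1412.7642
[502.54862548 395.92085663 140.        ] [770.63545446   9.64795238  40.        ]
```

View pics/crop.png

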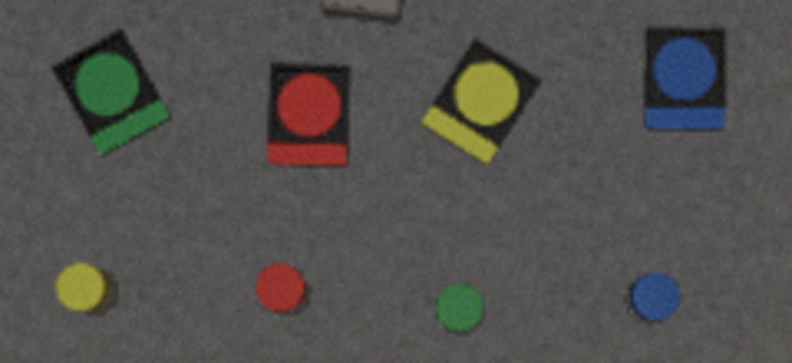

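The crop confirms the choice: the trays have black floors with round swatches and label lips, and the caps are in the row below. The green jar is at about (319.4,228), which is world ≈(441,-72). I'll start with the blue jar.

Request:
{"name": "servo_tool", "arguments": {
  "targets": [
    {"x": 3.5,"y": -2,"wz": 0.08},
    {"x": 7,"y": -4,"wz": 0.16},
    {"x": 10.5,"y": -6,"wz": 0.24},
    {"x": 14,"y": -8,"wz": 0.32},
    {"x": 17.3,"y": -10,"wz": 0.351}
  ],
  "force": 40
}}

```text
invalid input at $.targets[0]: expected keys x, y, z, wx, wy, wz, grip
```

Request:
{"name": "servo_tool", "arguments": {
  "targets": [
    {"x": 3.5,"y": -2,"z": 0,"wx": 0,"wy": 0,"wz": 0.08,"grip": 8.5},
    {"x": 7,"y": -4,"z": 0,"wx": 0,"wy": 0,"wz": 0.16,"grip": 8.5},
    {"x": 10.5,"y": -6,"z": 0,"wx": 0,"wy": 0,"wz": 0.24,"grip": 8.5},
    {"x": 14,"y": -8,"z": 0,"wx": 0,"wy": 0,"wz": 0.32,"grip": 8.5},
    {"x": 17.3,"y": -10,"z": 0,"wx": 0,"wy": 0,"wz": 0.351,"grip": 8.5}
  ],
  "force": 40
}}

```text
time: 0.6
ee_pos: [326.4, -385.1, 303.6]
eef_rot: [[1.0, -0.002, -0.0], [-0.002, -1.0, 0.001], [-0.0, -0.001, -1.0]]
wrist_force: [0.9, 0.3, 0.2]
gripper_width: 85.2
finger_force: 0.0
```

Request:
{"name": "servo_tool", "arguments": {
  "targets": [
    {"x": 2.6,"y": -3.1,"z": 1.6,"wx": 0,"wy": 0,"wz": 0,"grip": 8.5},
    {"x": 5.2,"y": -6.2,"z": 3.2,"wx": 0,"wy": 0,"wz": 0,"grip": 8.5},
    {"x": 7.8,"y": -9.3,"z": 4.8,"wx": 0,"wy": 0,"wz": 0,"grip": 8.5},
    {"x": 10.4,"y": -12.4,"z": 6.4,"wx": 0,"wy": 0,"wz": 0,"grip": 8.5},
    {"x": 12.8,"y": -15.3,"z": 8,"wx": 0,"wy": 0,"wz": 0,"grip": 8.5}
  ]
}}

```text
time: 1.1
ee_pos: [454.5, -232.1, 223.1]
eef_rot: [[1.0, 0.0, -0.0], [0.0, -1.0, 0.0], [-0.0, -0.0, -1.0]]
wrist_force: [0.3, -1.0, 0.9]
gripper_width: 85.1
finger_force: 0.0
```

```bash
cat >> h.py <<'E'
def wlook(name,pts):
    """grab a wrist picture; mark world points; return picture, and function pixel->world at z"""
    s=r.get_state();p,d=r.grab_frame('wrist');c=r.camera_params('wrist')
    T=np.eye(4);T[:3,:3]=s['eef_rot'];T[:3,3]=s['ee_pos'];M=T@c['T_tool_cam'];im=p[:,:,::-1].copy()
    def unproj(u,v,z):
        q=np.array([u-c['cx'],v-c['cy']])/c['fx'];t=np.linalg.norm(q)+1e-9
        a=q/t*np.sin(t);ray=M[:3,:3]@np.array([a[0],-a[1],-np.cos(t)]);o=M[:3,3]
        return o+ray*(z-o[2])/ray[2]
    for w in pts:
        x,y,z=(np.linalg.inv(M)@np.r_[w,1])[:3];x,y,z=x,-y,-z;t=np.arctan2(np.hypot(x,y),z);k=c['fx']*t/np.hypot(x,y)
        u,v=c['cx']+k*x,c['cy']+k*y;print('pred',w,round(u,1),round(v,1));cv2.drawMarker(im,(int(u),int(v)),(255,0,255),0,10,1)
    cv2.imwrite(f'pics/{name}.png',im);print(s['time'],s['ee_pos'].round(1) if hasattr(s['ee_pos'],'round') else s['ee_pos']);return p[:,:,::-1],unproj
def blob(im,lo,hi,un,z):
    hsv=cv2.cvtColor(np.ascontiguousarray(im),cv2.COLOR_BGR2HSV)
    n,l,s,ce=cv2.connectedComponentsWithStats(cv2.inRange(hsv,lo,hi))
    for i in range(1,n):
        if s[i,4]>150: print(s[i].tolist(),ce[i].round(1),un(*ce[i],z).round(1))
E
python3 - <<'E'
from h import *
im,un=wlook('w1',[(453.9,-232.5,60),(654.3,-263.4,4)])
blob(im,(100,130,50),(125,255,255),un,60)
E
```

```text
pred (453.9, -232.5, 60) 316.8 200.6
pred (654.3, -263.4, 4) 349.2 -19.5
1.1 [ 454.5 -232.1  223.1]
[312, 7, 71, 22, 1403] [346.4  17.7] [ 596.3 -254.7   60. ]
[291, 169, 47, 50, 1828] [314.2 194.2] [ 459.1 -230.5   60. ]
[620, 328, 15, 17, 155] [627.3 335.8] [ 195.6 -793.3   60. ]
[0, 353, 39, 47, 786] [ 20.7 373. ] [ 90.7 358.2  60. ]
```

View pics/w1.png

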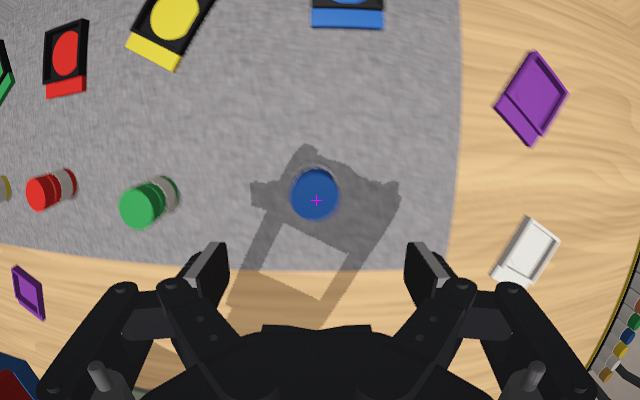

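Wrist view: the blue cap is at (314,194), about 4 mm ahead of the top-view estimate, so I'll split the difference. Next I descend and grip.

Request:
{"name": "servo_tool", "arguments": {
  "targets": [
    {"x": 0.3,"y": -0.1,"z": 4,"wx": 0,"wy": 0,"wz": 0,"grip": 8.5},
    {"x": 0.3,"y": -0.1,"z": 8,"wx": 0,"wy": 0,"wz": 0,"grip": 8.5},
    {"x": 0.3,"y": -0.1,"z": 11,"wx": 0,"wy": 0,"wz": 0,"grip": 8.5},
    {"x": 0.3,"y": -0.1,"z": 12.7,"wx": 0,"wy": 0,"wz": 0,"grip": 8.5},
    {"x": 0.3,"y": -0.1,"z": 12.7,"wx": 0,"wy": 0,"wz": 0,"grip": 6}
  ]
}}

```text
time: 1.65
ee_pos: [455.1, -232.0, 94.4]
eef_rot: [[1.0, -0.0, -0.006], [-0.0, -1.0, 0.003], [-0.006, -0.003, -1.0]]
wrist_force: [-0.3, -0.6, 0.2]
gripper_width: 72.9
finger_force: 0.0
```

Request:
{"name": "servo_tool", "arguments": {
  "targets": [
    {"x": 0,"y": 0,"z": 0,"wx": 0,"wy": 0,"wz": 0,"grip": 4},
    {"x": 0,"y": 0,"z": 0,"wx": 0,"wy": 0,"wz": 0,"grip": 3},
    {"x": 0,"y": 0,"z": 0,"wx": 0,"wy": 0,"wz": 0,"grip": 3},
    {"x": 0,"y": 0,"z": 0,"wx": 0,"wy": 0,"wz": 0,"grip": 3},
    {"x": 0,"y": 0,"z": 0,"wx": 0,"wy": 0,"wz": 0,"grip": 3}
  ],
  "force": 30
}}

```text
time: 2.15
ee_pos: [457.5, -233.2, 98.3]
eef_rot: [[1.0, -0.0, 0.003], [-0.0, -1.0, -0.002], [0.003, 0.002, -1.0]]
wrist_force: [-1.0, -0.4, 7.2]
gripper_width: 39.1
finger_force: 30.6
```

Request:
{"name": "servo_tool", "arguments": {
  "targets": [
    {"x": 0,"y": 0,"z": -2,"wx": 0,"wy": 0,"wz": 0,"grip": 3},
    {"x": 0,"y": 0,"z": -4.5,"wx": 0,"wy": 0,"wz": 0,"grip": 3},
    {"x": 1.5,"y": 0.3,"z": -6,"wx": 0,"wy": 0,"wz": 0,"grip": 3},
    {"x": 4.5,"y": 1,"z": -6,"wx": 0,"wy": 0,"wz": 0,"grip": 3},
    {"x": 8,"y": 1.5,"z": -6,"wx": 0,"wy": 0,"wz": 0,"grip": 3}
  ]
}}

```text
time: 2.65
ee_pos: [537.0, -248.0, 158.1]
eef_rot: [[1.0, -0.001, 0.001], [-0.001, -1.0, -0.001], [0.001, 0.001, -1.0]]
wrist_force: [-0.1, -0.7, -1.2]
gripper_width: 39.7
finger_force: 30.5
```

Request:
{"name": "servo_tool", "arguments": {
  "targets": [
    {"x": 4,"y": 0.6,"z": 0,"wx": 0,"wy": 0,"wz": 0,"grip": 3},
    {"x": 8,"y": 1.2,"z": 0,"wx": 0,"wy": 0,"wz": 0,"grip": 3},
    {"x": 11,"y": 1.6,"z": 0,"wx": 0,"wy": 0,"wz": 0,"grip": 3},
    {"x": 12,"y": 1.6,"z": 0,"wx": 0,"wy": 0,"wz": 0,"grip": 3},
    {"x": 12,"y": 1.6,"z": 0,"wx": 0,"wy": 0,"wz": 0,"grip": 3}
  ]
}}

```text
time: 3.15
ee_pos: [657.1, -263.3, 156.2]
eef_rot: [[1.0, 0.001, -0.001], [0.001, -1.0, 0.0], [-0.001, -0.0, -1.0]]
wrist_force: [-0.1, -0.1, -0.6]
gripper_width: 39.2
finger_force: 30.5
```

```bash
python3 - <<'E'
from h import *
im,un=wlook('w2',[(654.3,-263.4,4),(610.8,-262.9,10)])
blob(im,(100,130,50),(125,255,255),un,4)
E
```

```text
pred (654.3, -263.4, 4) 316.3 207.4
pred (610.8, -262.9, 10) 315.7 262.5
3.15 [ 657.1 -263.3  156.2]
[279, 172, 72, 53, 2435] [314.3 195.8] [ 663.4 -261.8    4. ]
[269, 224, 96, 102, 7617] [316.3 275.9] [ 595.  -263.4    4. ]
[601, 384, 28, 16, 229] [611.8 393.8] [ 211.1 -914.5    4. ]
```

View pics/w2.png

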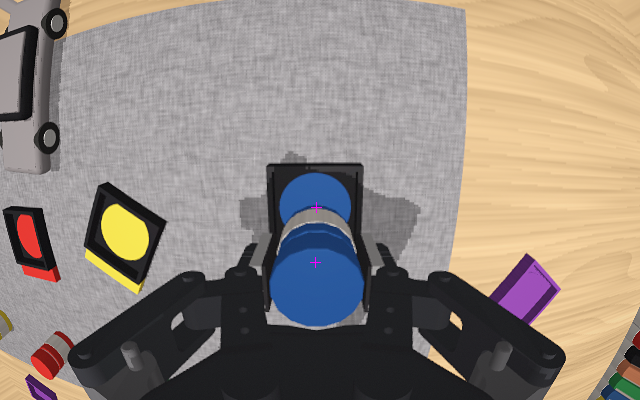

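Wrist view: the tray is square to the tool, with its far rim at row 164 and the swatch centre at about (315,206) against a predicted 207. It is well lined up, so I'll lower slowly.

Request:
{"name": "servo_tool", "arguments": {
  "targets": [
    {"x": -0.1,"y": 0,"z": 2.5,"wx": 0,"wy": 0,"wz": 0,"grip": 3},
    {"x": -0.1,"y": 0,"z": 4.5,"wx": 0,"wy": 0,"wz": 0,"grip": 3},
    {"x": -0.1,"y": 0,"z": 5.1,"wx": 0,"wy": 0,"wz": 0,"grip": 3},
    {"x": -0.1,"y": 0,"z": 5.4,"wx": 0,"wy": 0,"wz": 0,"grip": 3},
    {"x": -0.1,"y": 0,"z": 5.5,"wx": 0,"wy": 0,"wz": 0,"grip": 3}
  ]
}}

```text
time: 3.7
ee_pos: [655.4, -263.9, 102.7]
eef_rot: [[1.0, -0.001, 0.001], [-0.001, -1.0, -0.0], [0.001, 0.0, -1.0]]
wrist_force: [1.1, -0.2, -0.6]
gripper_width: 39.1
finger_force: 30.5
```

Request:
{"name": "servo_tool", "arguments": {
  "targets": [
    {"x": 0,"y": 0,"z": 0.05,"wx": 0,"wy": 0,"wz": 0,"grip": 3},
    {"x": 0,"y": 0,"z": 0.1,"wx": 0,"wy": 0,"wz": 0,"grip": 3},
    {"x": 0,"y": 0,"z": 0.1,"wx": 0,"wy": 0,"wz": 0,"grip": 3},
    {"x": 0,"y": 0,"z": 0.1,"wx": 0,"wy": 0,"wz": 0,"grip": 3},
    {"x": 0,"y": 0,"z": 0.1,"wx": 0,"wy": 0,"wz": 0,"grip": 3}
  ]
}}

```text
time: 4.2
ee_pos: [656.1, -263.9, 102.3]
eef_rot: [[1.0, -0.0, 0.002], [-0.0, -1.0, -0.001], [0.002, 0.001, -1.0]]
wrist_force: [-1.3, -0.0, 6.8]
gripper_width: 39.2
finger_force: 30.8
```

Contact, about 7 N. Now I release, lift and move towards the green jar.

Request:
{"name": "servo_tool", "arguments": {
  "targets": [
    {"x": 0,"y": 0,"z": 0,"wx": 0,"wy": 0,"wz": 0,"grip": 5},
    {"x": 0,"y": 0,"z": 0,"wx": 0,"wy": 0,"wz": 0,"grip": 7},
    {"x": 0,"y": 0,"z": 0,"wx": 0,"wy": 0,"wz": 0,"grip": 8.5},
    {"x": 0,"y": 0,"z": -2,"wx": 0,"wy": 0,"wz": 0,"grip": 8.5},
    {"x": 0,"y": 0,"z": -6,"wx": 0,"wy": 0,"wz": 0,"grip": 8.5}
  ]
}}

```text
time: 4.7
ee_pos: [654.0, -262.9, 157.3]
eef_rot: [[1.0, -0.0, -0.008], [-0.0, -1.0, 0.003], [-0.008, -0.003, -1.0]]
wrist_force: [1.1, -0.4, 0.6]
gripper_width: 85.0
finger_force: 0.0
```

Request:
{"name": "servo_tool", "arguments": {
  "targets": [
    {"x": -1,"y": -1,"z": -4,"wx": 0,"wy": 0,"wz": 0,"grip": 8.5},
    {"x": -4,"y": -3.6,"z": -6,"wx": 0,"wy": 0,"wz": 0,"grip": 8.5},
    {"x": -7,"y": -6.2,"z": -6,"wx": 0,"wy": 0,"wz": 0,"grip": 8.5},
    {"x": -10,"y": -8.8,"z": -6,"wx": 0,"wy": 0,"wz": 0,"grip": 8.5},
    {"x": -13,"y": -11.5,"z": -6,"wx": 0,"wy": 0,"wz": 0,"grip": 8.5}
  ]
}}

```text
time: 5.2
ee_pos: [524.5, -147.8, 221.0]
eef_rot: [[1.0, -0.001, 0.0], [-0.001, -1.0, -0.0], [0.0, 0.0, -1.0]]
wrist_force: [0.7, 1.0, 0.3]
gripper_width: 84.8
finger_force: 0.0
```

Request:
{"name": "servo_tool", "arguments": {
  "targets": [
    {"x": -3,"y": -2.5,"z": 0,"wx": 0,"wy": 0,"wz": 0,"grip": 8.5},
    {"x": -6,"y": -5,"z": 0,"wx": 0,"wy": 0,"wz": 0,"grip": 8.5},
    {"x": -8.4,"y": -7.7,"z": 0,"wx": 0,"wy": 0,"wz": 0,"grip": 8.5},
    {"x": -8.4,"y": -7.7,"z": 0,"wx": 0,"wy": 0,"wz": 0,"grip": 8.5},
    {"x": -8.4,"y": -7.7,"z": 0,"wx": 0,"wy": 0,"wz": 0,"grip": 8.5}
  ]
}}

```text
time: 5.7
ee_pos: [441.9, -71.4, 221.2]
eef_rot: [[1.0, 0.001, 0.001], [0.001, -1.0, -0.001], [0.001, 0.001, -1.0]]
wrist_force: [-0.2, 0.6, 0.7]
gripper_width: 84.9
finger_force: 0.0
```

```bash
python3 - <<'E'
from h import *
im,un=wlook('w3',[(441,-72,60),(654.3,-263.4,64)])
blob(im,(45,80,40),(90,255,255),un,60)
E
```

```text
pred (441, -72, 60) 316.8 202.0
pred (654.3, -263.4, 64) 529.0 -25.5
5.7 [441.9 -71.4 221.2]
[46, 13, 29, 44, 822] [59.1 33.9] [608.3 177.4  60. ]
[50, 35, 42, 49, 786] [69.7 58.9] [578.5 159.   60. ]
[290, 169, 50, 54, 2102] [314.3 196.2] [445.7 -70.   60. ]
```

View pics/w3.png

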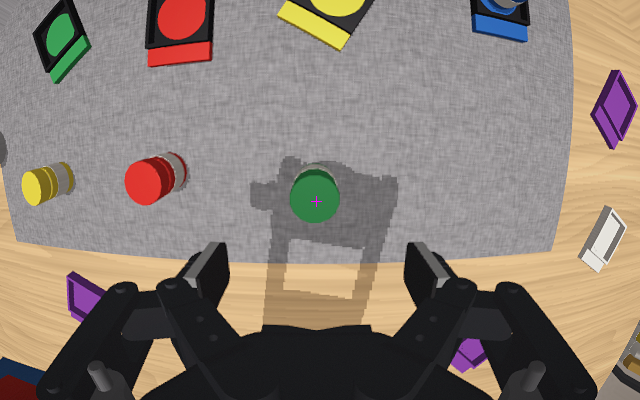

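Wrist view: the blue jar stands in its tray at (500,8), and the green cap is below the gripper at (314,196). I grasp the green jar.

Request:
{"name": "servo_tool", "arguments": {
  "targets": [
    {"x": 0.2,"y": -0.1,"z": 4,"wx": 0,"wy": 0,"wz": 0,"grip": 8.5},
    {"x": 0.2,"y": -0.1,"z": 8,"wx": 0,"wy": 0,"wz": 0,"grip": 8.5},
    {"x": 0.2,"y": -0.1,"z": 11,"wx": 0,"wy": 0,"wz": 0,"grip": 8.5},
    {"x": 0.2,"y": -0.1,"z": 12.4,"wx": 0,"wy": 0,"wz": 0,"grip": 8.5},
    {"x": 0.2,"y": -0.1,"z": 12.4,"wx": 0,"wy": 0,"wz": 0,"grip": 6}
  ]
}}

```text
time: 6.25
ee_pos: [443.7, -71.3, 94.8]
eef_rot: [[1.0, -0.001, -0.004], [-0.001, -1.0, 0.001], [-0.004, -0.001, -1.0]]
wrist_force: [0.1, 0.1, 0.2]
gripper_width: 72.9
finger_force: 0.0
```

Request:
{"name": "servo_tool", "arguments": {
  "targets": [
    {"x": 0,"y": 0,"z": 0,"wx": 0,"wy": 0,"wz": 0,"grip": 4},
    {"x": 0,"y": 0,"z": 0,"wx": 0,"wy": 0,"wz": 0,"grip": 3},
    {"x": 0,"y": 0,"z": 0,"wx": 0,"wy": 0,"wz": 0,"grip": 3},
    {"x": 0,"y": 0,"z": 0,"wx": 0,"wy": 0,"wz": 0,"grip": 3},
    {"x": 0,"y": 0,"z": 0,"wx": 0,"wy": 0,"wz": 0,"grip": 3}
  ]
}}

```text
time: 6.75
ee_pos: [444.8, -71.0, 98.0]
eef_rot: [[1.0, -0.0, 0.003], [-0.0, -1.0, -0.001], [0.003, 0.001, -1.0]]
wrist_force: [0.0, -1.1, 6.7]
gripper_width: 39.7
finger_force: 30.4
```

Request:
{"name": "servo_tool", "arguments": {
  "targets": [
    {"x": 0,"y": 0,"z": -2,"wx": 0,"wy": 0,"wz": 0,"grip": 3},
    {"x": 0,"y": 0,"z": -5,"wx": 0,"wy": 0,"wz": 0,"grip": 3},
    {"x": 0,"y": 0,"z": -9,"wx": 0,"wy": 0,"wz": 0,"grip": 3},
    {"x": 1,"y": -1.5,"z": -12,"wx": 0,"wy": 0,"wz": 0,"grip": 3},
    {"x": 2.7,"y": -4.7,"z": -12,"wx": 0,"wy": 0,"wz": 0,"grip": 3}
  ]
}}

```text
time: 7.25
ee_pos: [472.3, -24.4, 221.2]
eef_rot: [[1.0, -0.003, 0.008], [-0.003, -1.0, -0.001], [0.008, 0.001, -1.0]]
wrist_force: [0.8, -0.5, -0.6]
gripper_width: 39.4
finger_force: 30.4
```

Request:
{"name": "servo_tool", "arguments": {
  "targets": [
    {"x": 2,"y": -3.5,"z": 0,"wx": 0,"wy": 0,"wz": 0,"grip": 3},
    {"x": 4.2,"y": -7.2,"z": 0,"wx": 0,"wy": 0,"wz": 0,"grip": 3},
    {"x": 6.4,"y": -11,"z": 0,"wx": 0,"wy": 0,"wz": 0,"grip": 3},
    {"x": 8.6,"y": -14.8,"z": 0,"wx": 0,"wy": 0,"wz": 0,"grip": 3},
    {"x": 10.8,"y": -18.6,"z": 0,"wx": 0,"wy": 0,"wz": 0,"grip": 3}
  ]
}}

```text
time: 7.75
ee_pos: [578.9, 164.0, 216.6]
eef_rot: [[1.0, 0.0, -0.001], [0.0, -1.0, -0.0], [-0.001, 0.0, -1.0]]
wrist_force: [0.3, -0.7, -0.0]
gripper_width: 39.0
finger_force: 30.4
```

Request:
{"name": "servo_tool", "arguments": {
  "targets": [
    {"x": 2,"y": -3,"z": 0,"wx": 0,"wy": 0,"wz": 0,"grip": 3},
    {"x": 4,"y": -6,"z": 1,"wx": 0,"wy": 0,"wz": 0,"grip": 3},
    {"x": 5.3,"y": -7.4,"z": 3,"wx": 0,"wy": 0,"wz": 0,"grip": 3},
    {"x": 5.3,"y": -7.4,"z": 6,"wx": 0,"wy": 0,"wz": 0,"grip": 3},
    {"x": 5.3,"y": -7.4,"z": 6,"wx": 0,"wy": 0,"wz": 0,"grip": 3}
  ]
}}

```text
time: 8.25
ee_pos: [629.2, 236.0, 151.9]
eef_rot: [[1.0, 0.001, -0.01], [0.001, -1.0, -0.004], [-0.01, 0.004, -1.0]]
wrist_force: [-1.2, -0.9, -1.2]
gripper_width: 38.9
finger_force: 30.4
```

```bash
python3 - <<'E'
from h import *
im,un=wlook('w4',[(630.4,235.5,4),(593.9,213.6,10)])
E
```

```text
pred (630.4, 235.5, 4) 316.2 202.2
pred (593.9, 213.6, 10) 345.0 250.3
8.25 [629.2 236.  151.9]
```

View pics/w4.png

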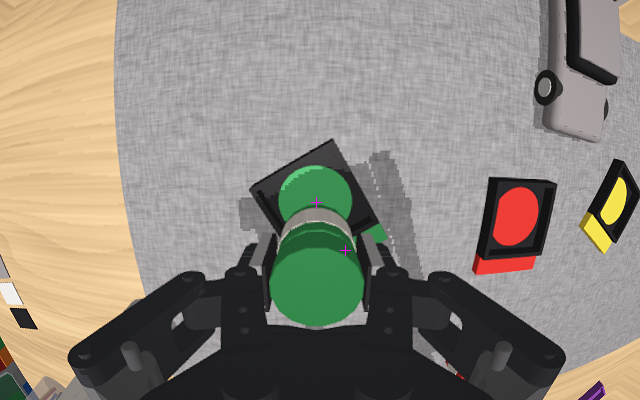

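Wrist view: the swatch centre is at about (315,200), which matches the prediction. Lower and check contact.

Request:
{"name": "servo_tool", "arguments": {
  "targets": [
    {"x": 0,"y": 0,"z": 2.5,"wx": 0,"wy": 0,"wz": 0,"grip": 3},
    {"x": 0,"y": 0,"z": 4.5,"wx": 0,"wy": 0,"wz": 0,"grip": 3},
    {"x": 0,"y": 0,"z": 5.1,"wx": 0,"wy": 0,"wz": 0,"grip": 3},
    {"x": 0,"y": 0,"z": 5.4,"wx": 0,"wy": 0,"wz": 0,"grip": 3},
    {"x": 0,"y": 0,"z": 5.5,"wx": 0,"wy": 0,"wz": 0,"grip": 3}
  ]
}}

```text
time: 8.8
ee_pos: [632.4, 236.3, 103.3]
eef_rot: [[1.0, -0.001, 0.002], [-0.001, -1.0, 0.001], [0.002, -0.001, -1.0]]
wrist_force: [1.0, -0.6, -0.4]
gripper_width: 39.3
finger_force: 30.4
```

Request:
{"name": "servo_tool", "arguments": {
  "targets": [
    {"x": 0,"y": 0,"z": 0.05,"wx": 0,"wy": 0,"wz": 0,"grip": 3},
    {"x": 0,"y": 0,"z": 0.1,"wx": 0,"wy": 0,"wz": 0,"grip": 3},
    {"x": 0,"y": 0,"z": 0.1,"wx": 0,"wy": 0,"wz": 0,"grip": 3},
    {"x": 0,"y": 0,"z": 0.1,"wx": 0,"wy": 0,"wz": 0,"grip": 3},
    {"x": 0,"y": 0,"z": 0.1,"wx": 0,"wy": 0,"wz": 0,"grip": 3}
  ]
}}

```text
time: 9.3
ee_pos: [632.3, 236.4, 102.0]
eef_rot: [[1.0, -0.0, 0.002], [-0.0, -1.0, 0.0], [0.002, -0.0, -1.0]]
wrist_force: [-1.7, -0.4, 5.4]
gripper_width: 39.1
finger_force: 30.7
```

Request:
{"name": "servo_tool", "arguments": {
  "targets": [
    {"x": 0,"y": 0,"z": 0,"wx": 0,"wy": 0,"wz": 0,"grip": 5},
    {"x": 0,"y": 0,"z": 0,"wx": 0,"wy": 0,"wz": 0,"grip": 7},
    {"x": 0,"y": 0,"z": 0,"wx": 0,"wy": 0,"wz": 0,"grip": 8.5},
    {"x": 0,"y": 0,"z": -2,"wx": 0,"wy": 0,"wz": 0,"grip": 8.5},
    {"x": 0,"y": 0,"z": -6,"wx": 0,"wy": 0,"wz": 0,"grip": 8.5}
  ]
}}

```text
time: 9.8
ee_pos: [629.9, 235.7, 157.5]
eef_rot: [[1.0, -0.0, -0.008], [-0.0, -1.0, -0.003], [-0.008, 0.003, -1.0]]
wrist_force: [0.3, 0.3, 0.3]
gripper_width: 85.0
finger_force: 0.0
```

Request:
{"name": "servo_tool", "arguments": {
  "targets": [
    {"x": -1,"y": 1,"z": -4,"wx": 0,"wy": 0,"wz": 0,"grip": 8.5},
    {"x": -4,"y": 3.6,"z": -6,"wx": 0,"wy": 0,"wz": 0,"grip": 8.5},
    {"x": -7,"y": 6.3,"z": -6,"wx": 0,"wy": 0,"wz": 0,"grip": 8.5},
    {"x": -10,"y": 9,"z": -6,"wx": 0,"wy": 0,"wz": 0,"grip": 8.5},
    {"x": -13,"y": 11.7,"z": -6,"wx": 0,"wy": 0,"wz": 0,"grip": 8.5}
  ]
}}

```text
time: 10.3
ee_pos: [500.4, 118.4, 220.9]
eef_rot: [[1.0, 0.0, 0.0], [0.0, -1.0, -0.0], [0.0, 0.0, -1.0]]
wrist_force: [0.1, -0.2, 0.0]
gripper_width: 85.1
finger_force: 0.0
```

Request:
{"name": "servo_tool", "arguments": {
  "targets": [
    {"x": -3,"y": 2.6,"z": 0,"wx": 0,"wy": 0,"wz": 0,"grip": 8.5},
    {"x": -4.5,"y": 4.1,"z": 0,"wx": 0,"wy": 0,"wz": 0,"grip": 8.5},
    {"x": -4.5,"y": 4.1,"z": 0,"wx": 0,"wy": 0,"wz": 0,"grip": 8.5},
    {"x": -4.5,"y": 4.1,"z": 0,"wx": 0,"wy": 0,"wz": 0,"grip": 8.5},
    {"x": -4.5,"y": 4.1,"z": 0,"wx": 0,"wy": 0,"wz": 0,"grip": 8.5}
  ]
}}

```text
time: 10.8
ee_pos: [457.9, 79.0, 221.0]
eef_rot: [[1.0, 0.0, 0.001], [0.0, -1.0, 0.0], [0.001, -0.0, -1.0]]
wrist_force: [-0.4, -0.0, -0.5]
gripper_width: 85.0
finger_force: 0.0
```

```bash
python3 - <<'E'
from h import *
im,un=wlook('w5',[(457,78,60)])
blob(im,(0,130,60),(8,255,255),un,60)
E
```

```text
pred (457, 78, 60) 317.5 202.1
10.8 [457.9  79.  221. ]
[305, 0, 60, 46, 2276] [334.7  20.8] [596.6  65.3  60. ]
[297, 51, 76, 22, 1537] [333.9  61.4] [564.5  66.   60. ]
[292, 172, 50, 54, 2116] [316.5 199. ] [459.6  78.8  60. ]
```

View pics/w5.png

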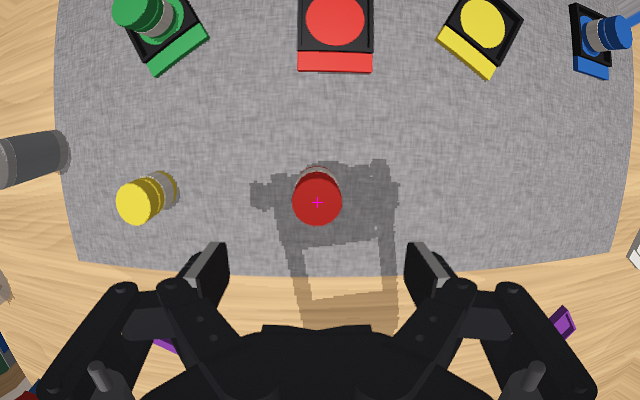

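Wrist view: the red cap is at (316,199), centred. The green and blue jars stand in their trays. I grasp red and carry it over.

Request:
{"name": "servo_tool", "arguments": {
  "targets": [
    {"x": 0,"y": 0,"z": 4,"wx": 0,"wy": 0,"wz": 0,"grip": 8.5},
    {"x": 0,"y": 0,"z": 8,"wx": 0,"wy": 0,"wz": 0,"grip": 8.5},
    {"x": 0,"y": 0,"z": 11,"wx": 0,"wy": 0,"wz": 0,"grip": 8.5},
    {"x": 0,"y": 0,"z": 12.4,"wx": 0,"wy": 0,"wz": 0,"grip": 8.5},
    {"x": 0,"y": 0,"z": 12.4,"wx": 0,"wy": 0,"wz": 0,"grip": 6}
  ]
}}

```text
time: 11.35
ee_pos: [456.3, 78.8, 94.7]
eef_rot: [[1.0, 0.001, -0.005], [0.001, -1.0, -0.001], [-0.005, 0.001, -1.0]]
wrist_force: [0.3, -0.1, -0.0]
gripper_width: 72.8
finger_force: 0.0
```

Request:
{"name": "servo_tool", "arguments": {
  "targets": [
    {"x": 0,"y": 0,"z": 0,"wx": 0,"wy": 0,"wz": 0,"grip": 4},
    {"x": 0,"y": 0,"z": 0,"wx": 0,"wy": 0,"wz": 0,"grip": 3},
    {"x": 0,"y": 0,"z": 0,"wx": 0,"wy": 0,"wz": 0,"grip": 3},
    {"x": 0,"y": 0,"z": 0,"wx": 0,"wy": 0,"wz": 0,"grip": 3},
    {"x": 0,"y": 0,"z": 0,"wx": 0,"wy": 0,"wz": 0,"grip": 3}
  ]
}}

```text
time: 11.85
ee_pos: [457.7, 78.5, 97.9]
eef_rot: [[1.0, -0.0, 0.003], [-0.0, -1.0, 0.001], [0.003, -0.001, -1.0]]
wrist_force: [-0.5, 0.9, 6.0]
gripper_width: 39.0
finger_force: 30.6
```

Request:
{"name": "servo_tool", "arguments": {
  "targets": [
    {"x": 0,"y": 0,"z": -2,"wx": 0,"wy": 0,"wz": 0,"grip": 3},
    {"x": 0,"y": 0,"z": -4.5,"wx": 0,"wy": 0,"wz": 0,"grip": 3},
    {"x": 1.5,"y": 0.3,"z": -6,"wx": 0,"wy": 0,"wz": 0,"grip": 3},
    {"x": 4.5,"y": 0.6,"z": -6,"wx": 0,"wy": 0,"wz": 0,"grip": 3},
    {"x": 8,"y": 1,"z": -6,"wx": 0,"wy": 0,"wz": 0,"grip": 3}
  ]
}}

```text
time: 12.35
ee_pos: [536.8, 68.2, 157.8]
eef_rot: [[1.0, 0.0, 0.0], [0.0, -1.0, -0.0], [0.0, 0.0, -1.0]]
wrist_force: [0.2, 0.2, -0.8]
gripper_width: 39.4
finger_force: 30.4
```

Request:
{"name": "servo_tool", "arguments": {
  "targets": [
    {"x": 3.5,"y": 0.3,"z": 0,"wx": 0,"wy": 0,"wz": 0,"grip": 3},
    {"x": 6.5,"y": 0.6,"z": 0,"wx": 0,"wy": 0,"wz": 0,"grip": 3},
    {"x": 7.9,"y": 0.75,"z": 0,"wx": 0,"wy": 0,"wz": 0,"grip": 3},
    {"x": 7.9,"y": 0.75,"z": 0,"wx": 0,"wy": 0,"wz": 0,"grip": 3},
    {"x": 7.9,"y": 0.75,"z": 0,"wx": 0,"wy": 0,"wz": 0,"grip": 3}
  ]
}}

```text
time: 12.85
ee_pos: [614.7, 60.7, 156.3]
eef_rot: [[1.0, -0.0, -0.002], [-0.0, -1.0, -0.0], [-0.002, 0.0, -1.0]]
wrist_force: [-1.0, 0.6, -0.5]
gripper_width: 39.4
finger_force: 30.4
```

```bash
python3 - <<'E'
from h import *
im,un=wlook('w6',[(615.7,61.3,4)])
E
```

```text
pred (615.7, 61.3, 4) 315.3 202.3
12.85 [614.7  60.7 156.3]
```

View pics/w6.png

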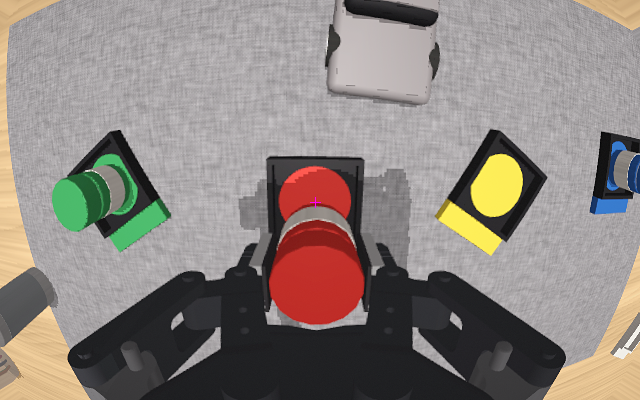

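Wrist view: the red swatch is centred at about (315,200) and the jar is lined up with it. Lower (+2 mm in x), release, then go to the yellow jar (455,241).

Request:
{"name": "servo_tool", "arguments": {
  "targets": [
    {"x": 0.2,"y": 0,"z": 2.5,"wx": 0,"wy": 0,"wz": 0,"grip": 3},
    {"x": 0.2,"y": 0,"z": 4.5,"wx": 0,"wy": 0,"wz": 0,"grip": 3},
    {"x": 0.2,"y": 0,"z": 5.1,"wx": 0,"wy": 0,"wz": 0,"grip": 3},
    {"x": 0.2,"y": 0,"z": 5.4,"wx": 0,"wy": 0,"wz": 0,"grip": 3},
    {"x": 0.2,"y": 0,"z": 5.5,"wx": 0,"wy": 0,"wz": 0,"grip": 3}
  ]
}}

```text
time: 13.4
ee_pos: [617.7, 60.9, 102.5]
eef_rot: [[1.0, 0.0, 0.001], [0.0, -1.0, -0.0], [0.001, 0.0, -1.0]]
wrist_force: [0.9, -0.1, -0.2]
gripper_width: 38.9
finger_force: 30.4
```

Request:
{"name": "servo_tool", "arguments": {
  "targets": [
    {"x": 0,"y": 0,"z": 0.05,"wx": 0,"wy": 0,"wz": 0,"grip": 3},
    {"x": 0,"y": 0,"z": 0.1,"wx": 0,"wy": 0,"wz": 0,"grip": 3},
    {"x": 0,"y": 0,"z": 0.1,"wx": 0,"wy": 0,"wz": 0,"grip": 3},
    {"x": 0,"y": 0,"z": 0.1,"wx": 0,"wy": 0,"wz": 0,"grip": 3},
    {"x": 0,"y": 0,"z": 0.1,"wx": 0,"wy": 0,"wz": 0,"grip": 3}
  ]
}}

```text
time: 13.9
ee_pos: [618.2, 60.9, 102.0]
eef_rot: [[1.0, -0.0, 0.002], [-0.0, -1.0, 0.0], [0.002, -0.0, -1.0]]
wrist_force: [-1.5, 0.8, 5.9]
gripper_width: 39.1
finger_force: 30.8
```

Request:
{"name": "servo_tool", "arguments": {
  "targets": [
    {"x": 0,"y": 0,"z": 0,"wx": 0,"wy": 0,"wz": 0,"grip": 5},
    {"x": 0,"y": 0,"z": 0,"wx": 0,"wy": 0,"wz": 0,"grip": 7},
    {"x": 0,"y": 0,"z": 0,"wx": 0,"wy": 0,"wz": 0,"grip": 8.5},
    {"x": 0,"y": 0,"z": -2,"wx": 0,"wy": 0,"wz": 0,"grip": 8.5},
    {"x": 0,"y": 0,"z": -6,"wx": 0,"wy": 0,"wz": 0,"grip": 8.5}
  ]
}}

```text
time: 14.4
ee_pos: [615.9, 60.6, 158.0]
eef_rot: [[1.0, -0.0, -0.008], [-0.0, -1.0, -0.001], [-0.008, 0.001, -1.0]]
wrist_force: [-0.1, 0.0, 0.1]
gripper_width: 85.3
finger_force: 0.0
```

Request:
{"name": "servo_tool", "arguments": {
  "targets": [
    {"x": -1,"y": -1,"z": -4,"wx": 0,"wy": 0,"wz": 0,"grip": 8.5},
    {"x": -4,"y": -4,"z": -6,"wx": 0,"wy": 0,"wz": 0,"grip": 8.5},
    {"x": -7,"y": -7,"z": -6,"wx": 0,"wy": 0,"wz": 0,"grip": 8.5},
    {"x": -9.5,"y": -10,"z": -6,"wx": 0,"wy": 0,"wz": 0,"grip": 8.5},
    {"x": -12,"y": -13,"z": -6,"wx": 0,"wy": 0,"wz": 0,"grip": 8.5}
  ]
}}

```text
time: 14.9
ee_pos: [496.6, 191.7, 221.0]
eef_rot: [[1.0, -0.001, 0.0], [-0.001, -1.0, 0.0], [0.0, -0.0, -1.0]]
wrist_force: [0.2, 0.1, 0.0]
gripper_width: 85.0
finger_force: 0.0
```

Request:
{"name": "servo_tool", "arguments": {
  "targets": [
    {"x": -2.5,"y": -3,"z": 0,"wx": 0,"wy": 0,"wz": 0,"grip": 8.5},
    {"x": -4.3,"y": -5,"z": 0,"wx": 0,"wy": 0,"wz": 0,"grip": 8.5},
    {"x": -4.3,"y": -5,"z": 0,"wx": 0,"wy": 0,"wz": 0,"grip": 8.5},
    {"x": -4.3,"y": -5,"z": 0,"wx": 0,"wy": 0,"wz": 0,"grip": 8.5},
    {"x": -4.3,"y": -5,"z": 0,"wx": 0,"wy": 0,"wz": 0,"grip": 8.5}
  ]
}}

```text
time: 15.4
ee_pos: [455.5, 240.3, 220.8]
eef_rot: [[1.0, -0.001, 0.0], [-0.001, -1.0, -0.0], [0.0, 0.0, -1.0]]
wrist_force: [-0.1, 0.1, 0.6]
gripper_width: 84.7
finger_force: 0.0
```

```bash
python3 - <<'E'
from h import *
im,un=wlook('w7',[(454,241,60)])
blob(im,(22,130,60),(35,255,255),un,60)
E
```

```text
pred (454, 241, 60) 315.3 202.7
15.4 [455.5 240.3 220.8]
[572, 29, 26, 43, 737] [585.7  49.9] [609.5 -27.6  60. ]
[556, 51, 38, 48, 726] [574.9  74.3] [580.3  -8.3  60. ]
[288, 172, 50, 54, 2122] [312.7 199.1] [456.9 243.   60. ]
```

View pics/w7.png

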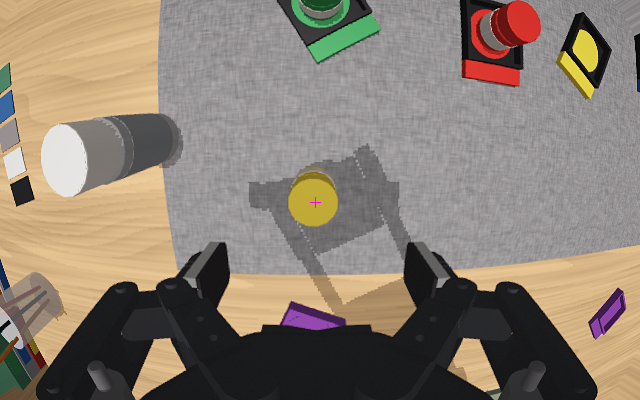

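Wrist view: the yellow cap is at (313,199), centred. Grasp, lift high and carry to the yellow tray.

Request:
{"name": "servo_tool", "arguments": {
  "targets": [
    {"x": 0,"y": -0.1,"z": 4,"wx": 0,"wy": 0,"wz": 0,"grip": 8.5},
    {"x": 0,"y": -0.1,"z": 8,"wx": 0,"wy": 0,"wz": 0,"grip": 8.5},
    {"x": 0,"y": -0.1,"z": 11,"wx": 0,"wy": 0,"wz": 0,"grip": 8.5},
    {"x": 0,"y": -0.1,"z": 12.4,"wx": 0,"wy": 0,"wz": 0,"grip": 8.5},
    {"x": 0,"y": -0.1,"z": 12.4,"wx": 0,"wy": 0,"wz": 0,"grip": 6}
  ]
}}

```text
time: 15.95
ee_pos: [454.4, 240.5, 94.6]
eef_rot: [[1.0, -0.002, -0.004], [-0.002, -1.0, -0.002], [-0.004, 0.002, -1.0]]
wrist_force: [-0.4, -0.4, -0.5]
gripper_width: 72.7
finger_force: 0.0
```

Request:
{"name": "servo_tool", "arguments": {
  "targets": [
    {"x": 0,"y": 0,"z": 0,"wx": 0,"wy": 0,"wz": 0,"grip": 4},
    {"x": 0,"y": 0,"z": 0,"wx": 0,"wy": 0,"wz": 0,"grip": 3},
    {"x": 0,"y": 0,"z": 0,"wx": 0,"wy": 0,"wz": 0,"grip": 3},
    {"x": 0,"y": 0,"z": 0,"wx": 0,"wy": 0,"wz": 0,"grip": 3},
    {"x": 0,"y": 0,"z": 0,"wx": 0,"wy": 0,"wz": 0,"grip": 3}
  ]
}}

```text
time: 16.45
ee_pos: [455.8, 242.1, 98.2]
eef_rot: [[1.0, 0.0, 0.003], [0.0, -1.0, 0.001], [0.003, -0.001, -1.0]]
wrist_force: [0.5, -0.8, 5.4]
gripper_width: 39.1
finger_force: 30.7
```

Request:
{"name": "servo_tool", "arguments": {
  "targets": [
    {"x": 0,"y": 0,"z": -2,"wx": 0,"wy": 0,"wz": 0,"grip": 3},
    {"x": 0,"y": 0,"z": -5,"wx": 0,"wy": 0,"wz": 0,"grip": 3},
    {"x": 0,"y": 0,"z": -9,"wx": 0,"wy": 0,"wz": 0,"grip": 3},
    {"x": 0.5,"y": 1.5,"z": -12,"wx": 0,"wy": 0,"wz": 0,"grip": 3},
    {"x": 2,"y": 4.5,"z": -12,"wx": 0,"wy": 0,"wz": 0,"grip": 3}
  ]
}}

```text
time: 16.95
ee_pos: [476.1, 198.4, 221.4]
eef_rot: [[1.0, 0.003, 0.008], [0.003, -1.0, 0.004], [0.008, -0.004, -1.0]]
wrist_force: [0.0, -0.5, -0.6]
gripper_width: 39.3
finger_force: 30.4
```

Request:
{"name": "servo_tool", "arguments": {
  "targets": [
    {"x": 1.8,"y": 3.6,"z": 0,"wx": 0,"wy": 0,"wz": 0,"grip": 3},
    {"x": 3.7,"y": 7.4,"z": 0,"wx": 0,"wy": 0,"wz": 0,"grip": 3},
    {"x": 5.6,"y": 11.2,"z": 0,"wx": 0,"wy": 0,"wz": 0,"grip": 3},
    {"x": 7.5,"y": 15,"z": 0,"wx": 0,"wy": 0,"wz": 0,"grip": 3},
    {"x": 9.5,"y": 19,"z": 0,"wx": 0,"wy": 0,"wz": 0,"grip": 3}
  ]
}}

```text
time: 17.45
ee_pos: [569.9, 5.5, 216.9]
eef_rot: [[1.0, 0.0, -0.0], [0.0, -1.0, 0.0], [-0.0, -0.0, -1.0]]
wrist_force: [1.2, 1.3, -0.9]
gripper_width: 39.0
finger_force: 30.4
```

Request:
{"name": "servo_tool", "arguments": {
  "targets": [
    {"x": 2,"y": 3.6,"z": 0,"wx": 0,"wy": 0,"wz": 0,"grip": 3},
    {"x": 4,"y": 7,"z": 0,"wx": 0,"wy": 0,"wz": 0,"grip": 3},
    {"x": 6,"y": 9.8,"z": 2,"wx": 0,"wy": 0,"wz": 0,"grip": 3},
    {"x": 6,"y": 9.8,"z": 6,"wx": 0,"wy": 0,"wz": 0,"grip": 3},
    {"x": 6,"y": 9.8,"z": 6,"wx": 0,"wy": 0,"wz": 0,"grip": 3}
  ]
}}

```text
time: 17.95
ee_pos: [626.6, -91.5, 151.6]
eef_rot: [[1.0, -0.002, -0.012], [-0.002, -1.0, 0.002], [-0.012, -0.002, -1.0]]
wrist_force: [-0.9, 0.9, -0.9]
gripper_width: 39.2
finger_force: 30.5
```

```bash
python3 - <<'E'
from h import *
im,un=wlook('w8',[(628.9,-91.9,4)])
E
```

```text
pred (628.9, -91.9, 4) 317.1 200.5
17.95 [626.6 -91.5 151.6]
```

View pics/w8.png

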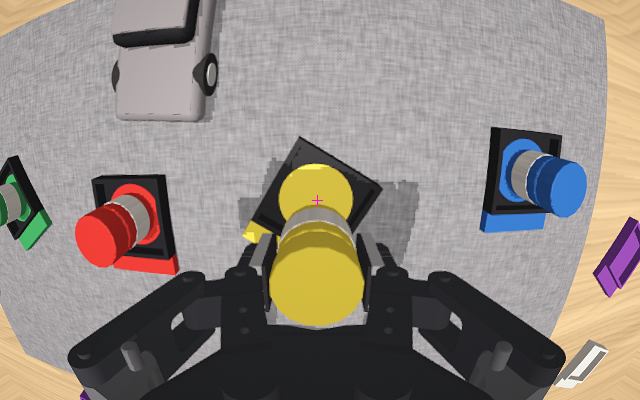

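Wrist view: the yellow swatch is centred at about (316,199), and the red, blue and green jars stand in their trays. Lower.

Request:
{"name": "servo_tool", "arguments": {
  "targets": [
    {"x": 0,"y": 0,"z": 2.5,"wx": 0,"wy": 0,"wz": 0,"grip": 3},
    {"x": 0,"y": 0,"z": 4.5,"wx": 0,"wy": 0,"wz": 0,"grip": 3},
    {"x": 0,"y": 0,"z": 5.1,"wx": 0,"wy": 0,"wz": 0,"grip": 3},
    {"x": 0,"y": 0,"z": 5.4,"wx": 0,"wy": 0,"wz": 0,"grip": 3},
    {"x": 0,"y": 0,"z": 5.5,"wx": 0,"wy": 0,"wz": 0,"grip": 3}
  ]
}}

```text
time: 18.5
ee_pos: [630.4, -90.9, 103.4]
eef_rot: [[1.0, 0.0, 0.002], [0.0, -1.0, -0.0], [0.002, 0.0, -1.0]]
wrist_force: [0.5, 0.6, 0.0]
gripper_width: 39.2
finger_force: 30.5
```

Request:
{"name": "servo_tool", "arguments": {
  "targets": [
    {"x": 0,"y": 0,"z": 0.05,"wx": 0,"wy": 0,"wz": 0,"grip": 3},
    {"x": 0,"y": 0,"z": 0.1,"wx": 0,"wy": 0,"wz": 0,"grip": 3},
    {"x": 0,"y": 0,"z": 0.1,"wx": 0,"wy": 0,"wz": 0,"grip": 3},
    {"x": 0,"y": 0,"z": 0.1,"wx": 0,"wy": 0,"wz": 0,"grip": 3},
    {"x": 0,"y": 0,"z": 0.1,"wx": 0,"wy": 0,"wz": 0,"grip": 3}
  ]
}}

```text
time: 19.0
ee_pos: [630.3, -91.2, 102.2]
eef_rot: [[1.0, -0.0, 0.002], [-0.0, -1.0, -0.0], [0.002, 0.0, -1.0]]
wrist_force: [-0.7, 0.9, 5.7]
gripper_width: 39.4
finger_force: 31.0
```

Request:
{"name": "servo_tool", "arguments": {
  "targets": [
    {"x": 0,"y": 0,"z": 0,"wx": 0,"wy": 0,"wz": 0,"grip": 5},
    {"x": 0,"y": 0,"z": 0,"wx": 0,"wy": 0,"wz": 0,"grip": 7},
    {"x": 0,"y": 0,"z": 0,"wx": 0,"wy": 0,"wz": 0,"grip": 8.5},
    {"x": 0,"y": 0,"z": -2,"wx": 0,"wy": 0,"wz": 0,"grip": 8.5},
    {"x": 0,"y": 0,"z": -6,"wx": 0,"wy": 0,"wz": 0,"grip": 8.5}
  ]
}}

```text
time: 19.5
ee_pos: [627.8, -90.9, 157.9]
eef_rot: [[1.0, -0.0, -0.008], [-0.0, -1.0, 0.001], [-0.008, -0.001, -1.0]]
wrist_force: [0.2, -0.1, -0.5]
gripper_width: 85.3
finger_force: 0.0
```

Request:
{"name": "servo_tool", "arguments": {
  "targets": [
    {"x": 0,"y": 0,"z": -4,"wx": 0,"wy": 0,"wz": 0,"grip": 8.5},
    {"x": -3,"y": 0,"z": -7,"wx": 0,"wy": 0,"wz": 0,"grip": 8.5},
    {"x": -7,"y": 0,"z": -9,"wx": 0,"wy": 0,"wz": 0,"grip": 8.5},
    {"x": -11,"y": 0,"z": -11,"wx": 0,"wy": 0,"wz": 0,"grip": 8.5},
    {"x": -15,"y": 0,"z": -13,"wx": 0,"wy": 0,"wz": 0,"grip": 8.5}
  ]
}}

```text
time: 20.0
ee_pos: [478.1, -91.1, 291.4]
eef_rot: [[1.0, -0.0, -0.0], [-0.0, -1.0, -0.0], [-0.0, 0.0, -1.0]]
wrist_force: [-1.0, -0.1, 0.4]
gripper_width: 84.9
finger_force: 0.0
```

Request:
{"name": "servo_tool", "arguments": {
  "targets": [
    {"x": -2,"y": 0,"z": 0,"wx": 0,"wy": 0,"wz": 0,"grip": 8.5},
    {"x": -5,"y": 0,"z": 0,"wx": 0,"wy": 0,"wz": 0,"grip": 8.5},
    {"x": -7,"y": 0,"z": 0,"wx": 0,"wy": 0,"wz": 0,"grip": 8.5},
    {"x": -7,"y": 0,"z": 0,"wx": 0,"wy": 0,"wz": 0,"grip": 8.5},
    {"x": -7,"y": 0,"z": 0,"wx": 0,"wy": 0,"wz": 0,"grip": 8.5}
  ]
}}

```text
time: 20.5
ee_pos: [410.1, -91.2, 291.2]
eef_rot: [[1.0, -0.001, 0.001], [-0.001, -1.0, -0.0], [0.001, 0.0, -1.0]]
wrist_force: [1.6, -0.3, 0.8]
gripper_width: 84.8
finger_force: 0.0
```

```bash
python3 - <<'E'
from h import *
p,d=r.grab_frame('scene');im=p[:,:,::-1]
cv2.imwrite('pics/end.png',cv2.resize(im[120:330,140:480],None,fx=2.3,fy=2.3,interpolation=cv2.INTER_CUBIC))
E
```

```text
(no output)
```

View pics/end.png

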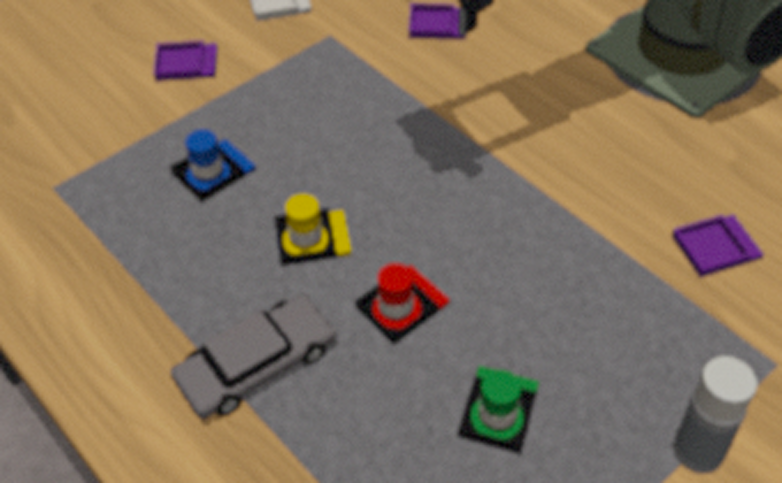

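All four jars stand upright in the middle of their matching trays: blue (203,160), yellow (302,225), red (396,290) and green (500,405). The can and the car have not moved.

```bash
python3 -c "
from rig import r
print(r.hand_in())"
```

```text
the job is handed in; nothing more can be done
None
```

All four jars are upright in the trays matching their caps, the spray can and model car were left where they stood, and the job is handed in at about 20.6 s on the robot's clock.

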